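# Tighten the cheese press by one turn

### The job

Tighten the cheese press by exactly one full turn: with the fingers, push the upright black handle of its hand wheel clockwise (seen from above) all the way round, until the handle stands at the red mark again, as it does now, and then take the fingers away. Only push the handle with the fingertips or the outside of the fingers, do not take it between them; do not wind the wheel backwards or past the mark, do not lift, tip or shove the press along the worktop, and leave the mug, the jars and the timer alone.

Things in the scene. Friction and masses are not known exactly. Their poses are not given: they have to be found in the camera images.
- press: Cheese press standing loose on the worktop, about 4 kg: round steel drip tray (216 mm diameter), two posts, crossbar, white perforated mould, a level aluminium hand wheel on top. Origin: centre of the tray's underside; the z axis (up) is the wheel's axle; +x points to the red mark. Stands mid-worktop at any yaw. Stays put under the light push the wheel needs; may slide above 15 N.
- wheel (a joint): Angle of the hand wheel (rad): 0 at the start, when the handle stands next to the red mark; grows clockwise seen from above; 6.283 is one full turn. No stop there: it turns on to 9.5. Needs about 1.6 N at the handle and stays where it is left. A screw in its middle goes down 8 mm a turn; its top is 147 mm above the worktop at the start.
- wheel_center (a point): Centre of the hand wheel, on its axle, 100 mm above the worktop. The rim is a round bar 14 mm thick on a circle of 75 mm radius (164 mm over all), its top 107 mm above the worktop; three spokes, hub 38 mm wide.
- handle: Upright black handle on the wheel's rim at the end of one spoke, 75 mm from the axle: round, 26 mm in diameter, 44 mm high, from 109 to 153 mm above the worktop. Origin at its centre, half-way up (131 mm); z up; x points outwards from the axle.
- mark (a point): Red mark on top of one of the posts, fixed to the press, 94 mm from the axle, just outside the rim; 104 mm above the worktop, lower than the rim's top. The handle is next to it, on the same line from the axle, at the start and after a full turn.
- mug: Dark green mug, 92 x 128 x 95 mm, loose bystander behind the press; origin at the centre of its underside.
- clip_jar: Glass storage jar with a white clip lid, 75 x 66 x 107 mm, loose bystander behind the press; origin at the centre of its underside.
- spice_jar: Spice jar with a black cap, 41 mm diameter, 105 mm high, loose bystander behind the press; origin at the centre of its underside.
- kitchen_timer: Red and white round kitchen timer, 60 mm diameter, 48 mm high, loose bystander behind the press; origin at the centre of its underside.

How it is judged:
On the way, in this order (a step that is already met when the one before it is completed fails the run):
1. the fingers push the handle through the first third of the turn (value of joint wheel between 0.5 and 2.2 rad and contact force between the fingers and handle above 0.2 N), for 0.05 s.
2. the fingers push the handle through the second third (value of joint wheel between 2.5 and 4.1 rad and contact force between the fingers and handle above 0.2 N), for 0.05 s.
3. the fingers push the handle through the last third (value of joint wheel between 4.4 and 6 rad and contact force between the fingers and handle above 0.2 N), for 0.05 s.
At the end, for the whole second after the job is handed in: The wheel has turned clockwise by one full turn to within 0.17 rad (10 degrees) and is at rest with the handle at the red mark; the press stands level, its mark within 25 mm of where it was; mug, jars and timer are within 20 mm of where they were (value of joint wheel between 6.1132 and 6.4532 rad and velocity of joint wheel between -0.05 and 0.05 rad/s and distance of mark from where it was at the start of the episode below 0.025 m and angle between press's own z axis and vertical below 0.05 rad and linear speed of press below 0.02 m/s and distance of each of mug, clip_jar, spice_jar, kitchen_timer from where it was at the start of the episode below 0.02 m); the robot touches nothing.
It fails at once if the wheel is wound past the mark, more than 0.35 rad (20 degrees) over one turn (value of joint wheel above 6.6332 rad).
It fails at once if the wheel is wound backwards by more than 0.35 rad (value of joint wheel below -0.35 rad).
It fails at once if the handle is taken between the fingers (horizontal distance between the grasp point and handle below 0.012 m and z of the grasp point in the frame of handle below 0.034 m and contact force between the fingers and handle above 0.3 N).
It fails at once if the press is lifted by more than 10 mm, tipped by more than 0.15 rad, or shoved or twisted so that its mark moves more than 40 mm (height (world z) of press above 0.01 m or angle between press's own z axis and vertical above 0.15 rad or distance of mark from where it was at the start of the episode above 0.04 m).
It fails at once if the mug, a jar or the timer is moved more than 30 mm or tipped (distance of any of mug, clip_jar, spice_jar, kitchen_timer from where it was at the start of the episode above 0.03 m or angle between any of mug, clip_jar, spice_jar, kitchen_timer's own z axis and vertical above 0.3 rad).
It also fails if it takes over 58 s, if anything falls off the work surface, if the arm or the gripper's body presses on something with over 40 N, if the wrist force passes 120 N, or if a joint passes its speed limit or range.

### The arm

A 6-joint arm with a two-finger parallel gripper is mounted at the origin on a cart in front of the work surface, level with it; the furniture and walls round the work are solid. World frame = base frame: x ahead of the robot, y to its left, z up, the work surface at z = 0. Lengths are in m, angles in rad, forces in N, time in s.
With the tool pointing down it reaches from about 0.35 to 0.775 m from the base axis. Payload 5.5 kg.
Tool frame: the origin (TCP) lies at the very end of the fingers, on their centre line; the grasp point (between the pads) lies 19 mm behind it (env.grip_point_offset is the distance from the TCP to the grasp point, in m); z points along the fingers, y is the line along which they close (so a half turn about z gives the same grasp; the last joint's range is limited). The gripper opens to 85 mm and grips with 20 to 120 N. Pads are 22 mm wide; open, the fingers measure 114 mm over their backs; the gripper's body (76 mm by 85 mm) begins 54 mm behind the grasp point. The pads swing forward as they close: fully open they stand 13 mm farther back than shut.
Start: joints at [-1.29, 0.313, 0.046, 1.304, 0, 1.431], TCP at [0.235, -0.525, 0.231] pointing down, gripper open.
Joint ranges: [-2.76, 2.76], [-0.86, 1.69], [-1.03, 1.26], [-2.2, 2.34], [-1.47, 1.5], [-3.14, 3.14]. Speed limits (rad/s): [2.57, 2.57, 3.14, 3.14, 3.14, 3.14].

### API

Orientations are given as a unit quaternion [w, x, y, z].
In Python, from workcell import sensors, imaging, workorder, env gives the robot as it stands.
- The arm moves only by the shell command python3 -m handwheel 'ROWS' [FORCE]. ROWS is JSON, a list of rows, each a list of 5 numbers: the shift along the tool's x, y, z in mm, then the turn about the tool's z in rad, then the opening, from 0 (shut) to 1 (fully open). A call has 1 to 8 rows; each row is the pose to reach, as a shift and turn from the pose commanded when the call began, along the tool's axes at that moment; what a row does not reach only later rows make up. A row lasts 1/10 s, in which the tool goes at most 50 mm and 8.59 degrees, less where a joint would pass 70% of its speed; a pose out of reach is approached as far as the arm can. A call with a gripper value outside its range is refused whole. The fingers move at their own pace and stop on an object; FORCE is the grip in N (left out, the last holds). Time passes only in rows, so rows that repeat a pose let the fingers close. It gives the time, the measured TCP pose, the force, the opening and the grip force at its end, in the units of the state.
- sensors.get_state(): the state, without advancing time (a new reading comes with each control period).
- imaging.read_camera(name): name is "side" or "top" or "wrist"; returns a dict with "color" (480x640x3 uint8, blue, green, red), "z_map" (480x640 float32, m along the optical axis (not along the pixel's ray), 0 where there is no reading), "fx", "fy", "cx", "cy" (pixels), "xyz" and "rotation" of the camera in the world. Camera axes: x right, y down, z forward; pixel columns grow to the right and rows downward; lengths in m; the calibration is good to about 2 mm. The wrist camera is an equidistant fisheye: a pixel r from the principal point sees the ray r / f radians off the axis. A picture is of the moment at which its call begins.
- workorder.hand_in(): hands the job in; it is judged then, once.
The state is a dict: "clock": time; "joint_pos": joint angles; "qvel": joint speeds; "tau": joint torques, N m; "tcp_pos": TCP position; "orientation": TCP orientation; "wrist_force": force on the tool from outside, world axes, zero at the start; "ft_torque": the same for the moment, N m; "finger_gap": finger opening in m; "grip_force": force on a finger pad.
Only numpy, scipy, OpenCV 4.12 (cv2) and the standard library are available. Lean on these libraries where they do the work, as an engineer would, in place of code of your own. Each camera call takes 0.05 s, during which the arm holds its last target. There are 200 camera calls.

## Working session

There is one attempt and no reset: what is moved stays moved. The work goes in short steps, Python scripts to look and compute and a shell command to move; the robot and the scene stay as the last step left them, time stands still between calls to the robot, and variables do not carry over. Pictures are saved under pics/ and viewed, at most 10 in all, crops included, and the job is handed in when it is done.

```bash
ls; mkdir -p pics
python3 - <<'E'
from workcell import sensors, imaging, env
import cv2
s=sensors.get_state(); print({k:s[k] for k in('clock','joint_pos','tcp_pos','orientation','wrist_force','finger_gap')}, env.grip_point_offset)
for n in('top','side'):
    d=imaging.read_camera(n); cv2.imwrite(f'pics/{n}0.png',d['color'])
    print(n,d['fx'],d['fy'],d['cx'],d['cy'],d['xyz'],d['rotation'])
    import numpy as np; np.savez(f'{n}0.npz',**{k:np.array(v) for k,v in d.items()})
E
```

```text
pics
{'clock': 0.0, 'joint_pos': array([-1.28960392e+00,  3.13993194e-01,  4.49484123e-02,  1.30356258e+00,
       -1.95589915e-06,  1.43117205e+00]), 'tcp_pos': array([ 0.23472604, -0.5243498 ,  0.23040045]), 'orientation': array([-9.03178059e-04,  9.77945308e-01,  2.08859172e-01, -6.50180046e-05]), 'wrist_force': array([-0.09841807, -0.18032189, -0.10228549]), 'finger_gap': 0.08552225412503793} 0.0187
top 466.44716679704743 466.44716679704743 312.77982252627066 247.01671965130095 [0.52603229 0.03230638 0.96117833] [-0.03882048  0.71090308 -0.70083257  0.04408498]
side 477.56744828199726 477.56744828199726 314.8794230537177 239.37992548411464 [ 0.32759358 -0.51075073  0.66191984] [-0.39476137  0.88869308 -0.21172942  0.09776868]
```

View pics/top0.png

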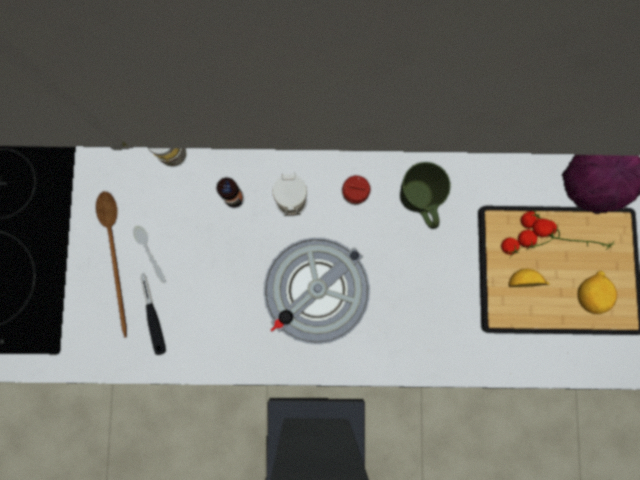

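View pics/side0.png

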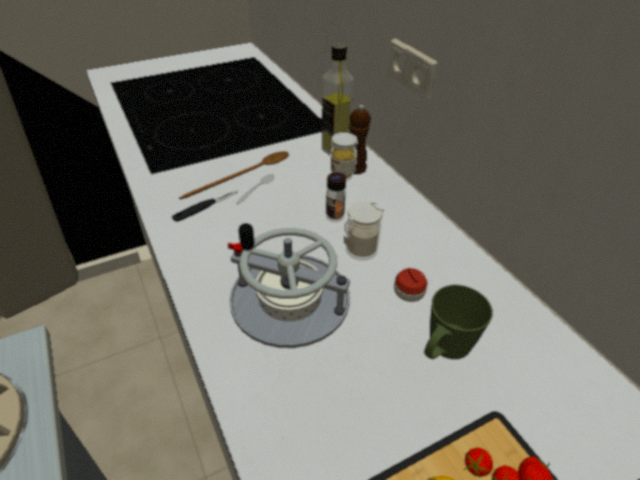

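The top view shows the press hub at about (317,289), the handle at (286,317) and the red mark at (277,324). The bystanders are in a row at rows 180–220. The side view agrees.

```bash
cat > h.py <<'E'
import numpy as np, cv2
from scipy.spatial.transform import Rotation as R
def rot(q): return R.from_quat([q[1],q[2],q[3],q[0]])
def cast(d,u,v,z):
    r=rot(d['rotation']).apply([(u-d['cx'])/d['fx'],(v-d['cy'])/d['fy'],1.]); o=d['xyz']
    return o+r*(z-o[2])/r[2]
def cloud(d):
    v,u=np.mgrid[:480,:640]; z=d['z_map']
    p=np.stack([(u-d['cx'])/d['fx']*z,(v-d['cy'])/d['fy']*z,z],-1)
    return (rot(d['rotation']).apply(p.reshape(-1,3))+d['xyz']).reshape(480,640,3)
def blob(d,m,box):
    k=np.zeros((480,640),np.uint8); a,b,c,e=box; k[b:e,a:c]=m[b:e,a:c]
    n,l,st,ce=cv2.connectedComponentsWithStats(k); i=1+np.argmax(st[1:,4]); return ce[i],st[i],l==i
def masks(d):
    hsv=cv2.cvtColor(d['color'],cv2.COLOR_BGR2HSV); b=d['color'].max(2)
    red=((hsv[...,1]>150)&((hsv[...,0]<10)|(hsv[...,0]>170))&(b>90)).astype(np.uint8)
    return red,(b<60).astype(np.uint8)
E
python3 - <<'E'
from h import *
np.set_printoptions(precision=4,suppress=True)
for n,bh,hub in(('top',(265,300,300,340),(317,289)),('side',(225,220,258,255),(288,241))):
    d=dict(np.load(n+'0.npz')); red,bl=masks(d); P=cloud(d)
    c,s,m=blob(d,bl,bh); print(n,'handle px',c,s,cast(d,*c,.147 if n=='top' else .131), 'depth med',np.median(P[m],0), P[m][:,2].max())
    c,s,m=blob(d,red,bh); print('mark',c,s,cast(d,*c,.104),np.median(P[m],0))
    print('hub',cast(d,*hub,.147),P[hub[1],hub[0]])
    if n=='top':
        ok=(abs(P[...,2]-.103)<.008)&(np.hypot(P[...,0]-.44,P[...,1]-.025)<.12)
        q=P[ok][:,:2]; 
        c=q.mean(0)
        q=q[np.hypot(*(q-c).T)>.06]; 
        from scipy.optimize import least_squares
        f=least_squares(lambda x:np.hypot(q[:,0]-x[0],q[:,1]-x[1])-x[2],[*c,.075],loss='soft_l1',f_scale=.004).x; print('rim fit',f,len(q))
        t=(P[...,2]>.02)&(P[...,0]>.52)
        for nm,b in dict(spice=(215,170,248,212),clip=(270,165,312,220),timer=(338,170,375,207),mug=(395,155,455,232)).items():
            k=P[b[1]:b[3],b[0]:b[2]][t[b[1]:b[3],b[0]:b[2]]]; print(nm,k.min(0),k.max(0))
E
```

```text
top handle px [285.5986 316.6531] [279 310  14  14 147] [0.5003 0.0722 0.147 ] depth med [0.5    0.0714 0.1536] 0.15705995026554342
mark [277.6111 324.2037] [272 320  11  10  54] [0.4852 0.0885 0.104 ] [0.4855 0.0879 0.1052]
hub [0.5486 0.0185 0.147 ] [0.5486 0.0185 0.1467]
rim fit [0.5059 0.0218 0.0701] 376
spice [0.526  0.0323 0.0201] [0.7559 0.2095 0.9612]
clip [0.526  0.0323 0.0204] [0.7674 0.1052 0.9612]
timer [ 0.526  -0.0897  0.0207] [0.7835 0.0323 0.9612]
mug [ 0.526  -0.2342  0.02  ] [0.7961 0.0323 0.9612]
side handle px [246.298  236.6887] [239 224  15  26 302] [0.4987 0.0702 0.131 ] depth med [0.4964 0.0623 0.1393] 0.6619198411135001
mark [235.8525 246.0984] [229 243  13   7  61] [0.4827 0.085  0.104 ] [0.4826 0.0852 0.1033]
hub [0.5496 0.0131 0.147 ] [0.5497 0.0134 0.1467]
```

```bash
python3 -m handwheel '[[56,-52,0,-0.14,0],[100,-90,0,-0.29,0],[135,-124,0,-0.43,0],[170,-156,0,-0.57,0],[205,-188,0,-0.72,0],[240,-220,0,-0.86,0],[275,-252,0,-1.0,0],[310,-284,0,-1.15,0]]' 20
```

```text
clock: 0.9
tcp_pos: [0.3939, -0.1558, 0.2312]
orientation: [0.0, 0.705, 0.709, 0.0]
wrist_force: [1.5, -0.3, 0.2]
finger_gap: 0.0001
grip_force: 0.0
```

```bash
python3 -m handwheel '[[45,19,0,0,0],[90,38,0,0,0],[134,57,0,0,0],[178,76,0,0,0],[178,76,0,0,0],[178,76,0,0,0]]'
python3 - <<'E'
from h import *
from workcell import imaging,sensors
for n in('top','side'): cv2.imwrite(f'pics/{n}1.png',imaging.read_camera(n)['color'])
s=sensors.get_state();print(s['tcp_pos'],s['joint_pos'],s['wrist_force'])
E
```

```text
clock: 1.5
tcp_pos: [0.4694, 0.0215, 0.2307]
orientation: [-0.0, 0.706, 0.708, -0.001]
wrist_force: [0.2, -0.4, 0.6]
finger_gap: 0.0
grip_force: 0.0
[0.46916268 0.01972101 0.2309332 ] [-1.28896430e-01  1.10452665e-01 -2.11689491e-01  1.24968819e+00
 -4.54723435e-04  1.44238085e+00] [-0.84946557 -0.31847722 -0.62184913]
```

View pics/side1.png

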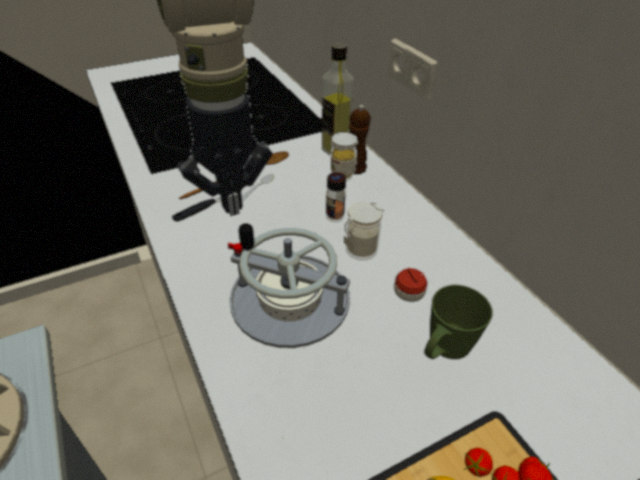

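The side view shows the shut fingers with the tip at about (233,210), above and behind the handle at (246,237) and clear of everything. Next I lower them.

```bash
python3 -m handwheel '[[0,0,40,0,0],[0,0,80,0,0],[0,0,107,0,0],[0,0,107,0,0],[0,0,107,0,0]]'
python3 - <<'E'
from h import *
from workcell import sensors
s=sensors.get_state();print(s['tcp_pos'],s['wrist_force'])
d=dict(np.load('side0.npz')); print(cast(d,233,212,.23))
C=np.array([.549,.017])
# rows in tool axes (x=+world y, y=+world x), absolute mm around C, by angle
for p in range(176,-236,-8):
    print(p, [round(75*np.sin(np.radians(p))),round(75*np.cos(np.radians(p)))],end=' ')
print('C - tcp',(C-s['tcp_pos'][:2])[::-1]*1e3)
E
```

```text
clock: 2.1
tcp_pos: [0.4694, 0.019, 0.1247]
orientation: [-0.0, 0.708, 0.706, -0.0]
wrist_force: [0.3, -0.1, 1.5]
finger_gap: 0.0005
grip_force: 0.0
[0.46936464 0.0189703  0.12469921] [ 0.31590346 -0.13681739  1.45864283]
[0.46884167 0.02064705 0.23      ]
176 [5, -75] 168 [16, -73] 160 [26, -70] 152 [35, -66] 144 [44, -61] 136 [52, -54] 128 [59, -46] 120 [65, -37] 112 [70, -28] 104 [73, -18] 96 [75, -8] 88 [75, 3] 80 [74, 13] 72 [71, 23] 64 [67, 33] 56 [62, 42] 48 [56, 50] 40 [48, 57] 32 [40, 64] 24 [31, 69] 16 [21, 72] 8 [10, 74] 0 [0, 75] -8 [-10, 74] -16 [-21, 72] -24 [-31, 69] -32 [-40, 64] -40 [-48, 57] -48 [-56, 50] -56 [-62, 42] -64 [-67, 33] -72 [-71, 23] -80 [-74, 13] -88 [-75, 3] -96 [-75, -8] -104 [-73, -18] -112 [-70, -28] -120 [-65, -37] -128 [-59, -46] -136 [-52, -54] -144 [-44, -61] -152 [-35, -66] -160 [-26, -70] -168 [-16, -73] -176 [-5, -75] -184 [5, -75] -192 [16, -73] -200 [26, -70] -208 [35, -66] -216 [44, -61] -224 [52, -54] -232 [59, -46] C - tcp [-1.97030498 79.63536339]
```

```bash
python3 -m handwheel '[[14,7,0,0,0],[24,10,0,0,0],[33,14,0,0,0],[42,19,0,0,0],[50,26,0,0,0],[57,34,0,0,0],[63,43,0,0,0],[68,52,0,0,0]]'
cat > look.py <<'E'
from h import *
import sys
from workcell import imaging,sensors
n=sys.argv[1]; t=sys.argv[2]
d=imaging.read_camera(n); cv2.imwrite(f'pics/{t}.png',d['color']); np.savez(t+'.npz',**{k:np.array(v) for k,v in d.items()})
s=sensors.get_state(); r=(s['tcp_pos']-[.549,.017,0])*1e3
print('tcp rel C, tool x,y:',r[[1,0]].round(1),'z',r[2].round(1),'phi',np.degrees(np.arctan2(r[1],r[0])).round(1),s['wrist_force'].round(2),s['joint_pos'].round(2))
E
python3 look.py side s2; python3 look.py top t2
python3 -c "
import cv2
a=cv2.imread('pics/s2.png')[180:360,180:400];b=cv2.imread('pics/t2.png')[200:380,220:440]
cv2.imwrite('pics/c2.png',cv2.resize(cv2.hconcat([a,b]),None,fx=1.8,fy=1.8))"
```

```text
clock: 2.9
tcp_pos: [0.5218, 0.0891, 0.1238]
orientation: [-0.001, 0.707, 0.707, -0.0]
wrist_force: [-1.8, -0.3, -0.7]
finger_gap: -0.0002
grip_force: 0.9
tcp rel C, tool x,y: [ 72.6 -25.3] z 124.0 phi 109.2 [ 1.36  0.92 -0.19] [ 0.02  0.29 -0.26  1.02  0.    1.59]
tcp rel C, tool x,y: [ 72.2 -25.8] z 124.0 phi 109.6 [ 0.01 -0.74 -0.7 ] [ 0.02  0.29 -0.26  1.02  0.    1.59]
```

View pics/c2.png

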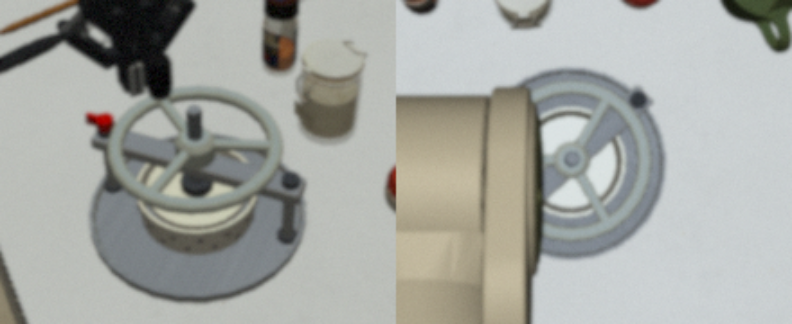

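In the crop, the side view (left half) shows the fingers behind the handle, with the handle at about (160,80) pushed off the mark at (100,122). The top view is partly hidden by the arm, and the press hasn't moved. I carry on round.

```bash
python3 -m handwheel '[[2,9,0,0,0],[4,19,0,0,0],[4,30,0,0,0],[3,40,0,0,0],[0,50,0,0,0],[-4,60,0,0,0],[-9,69,0,0,0],[-15,77,0,0,0]]'; python3 look.py side s3
```

```text
clock: 3.8
tcp_pos: [0.5999, 0.073, 0.1244]
orientation: [0.0, 0.707, 0.707, 0.001]
wrist_force: [-2.2, 1.4, 0.2]
finger_gap: -0.0001
grip_force: 0.8
tcp rel C, tool x,y: [54.9 52.4] z 124.4 phi 46.3 [ 0.26 -0.37 -0.5 ] [-0.01  0.42 -0.07  1.08 -0.    1.56]
```

```bash
python3 -m handwheel '[[-7,5,0,0,0],[-15,12,0,0,0],[-24,17,0,0,0],[-34,20,0,0,0],[-45,22,0,0,0],[-55,23,0,0,0],[-65,22,0,0,0],[-76,20,0,0,0]]'; python3 look.py side s4; python3 look.py top t4
python3 -c "
import cv2
a=cv2.imread('pics/s4.png')[180:360,180:400];b=cv2.imread('pics/t4.png')[200:380,220:440]
cv2.imwrite('pics/c4.png',cv2.resize(cv2.hconcat([a,b]),None,fx=1.8,fy=1.8))"
```

```text
clock: 4.65
tcp_pos: [0.6182, -0.0033, 0.1243]
orientation: [-0.0, 0.707, 0.707, 0.0]
wrist_force: [-2.4, 5.0, 0.7]
finger_gap: -0.0
grip_force: 2.0
tcp rel C, tool x,y: [-22.3  69.2] z 124.4 phi -17.8 [-1.15 -1.18  0.01] [-0.14  0.44 -0.03  1.1  -0.    1.43]
tcp rel C, tool x,y: [-21.9  69.9] z 124.6 phi -17.4 [-0.38  1.05  0.67] [-0.14  0.44 -0.03  1.1  -0.    1.44]
```

View pics/c4.png

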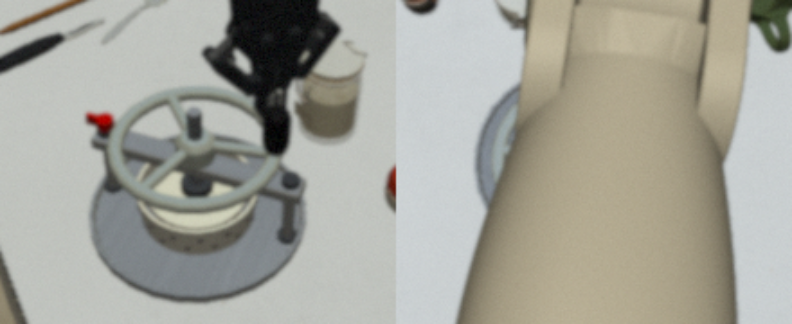

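The handle, at about (276,135) in the crop, is still ahead of the fingers, and the press hasn't moved. I continue.

```bash
python3 -m handwheel '[[-9,-1,0,0,0],[-18,-6,0,0,0],[-26,-13,0,0,0],[-34,-20,0,0,0],[-40,-28,0,0,0],[-45,-37,0,0,0],[-49,-47,0,0,0],[-52,-57,0,0,0]]'; python3 look.py side s5
```

```text
clock: 5.55
tcp_pos: [0.5613, -0.0555, 0.1246]
orientation: [0.001, 0.707, 0.707, 0.0]
wrist_force: [1.9, 1.6, -0.2]
finger_gap: 0.0
grip_force: 1.1
tcp rel C, tool x,y: [-72.7  10.3] z 124.4 phi -82.0 [-2.53  1.05 -0.74] [-0.24  0.34 -0.18  1.05 -0.    1.33]
```

```bash
python3 -m handwheel '[[-2,-8,0,0,0],[-2,-19,0,0,0],[0,-29,0,0,0],[3,-39,0,0,0],[8,-48,0,0,0],[14,-57,0,0,0],[21,-65,0,0,0],[29,-72,0,0,0]]'; python3 look.py side s6;python3 look.py top t6
python3 -c "
import cv2
a=cv2.imread('pics/s6.png')[180:360,180:400];b=cv2.imread('pics/t6.png')[200:380,220:440]
cv2.imwrite('pics/c6.png',cv2.resize(cv2.hconcat([a,b]),None,fx=1.8,fy=1.8))"
```

```text
clock: 6.4
tcp_pos: [0.4891, -0.0253, 0.1244]
orientation: [0.0, 0.707, 0.707, -0.0]
wrist_force: [2.8, -0.6, 0.1]
finger_gap: 0.0
grip_force: 1.1
tcp rel C, tool x,y: [-41.  -61.6] z 124.2 phi -146.4 [-1.68  1.83  0.4 ] [-0.21  0.21 -0.36  1.    0.    1.36]
tcp rel C, tool x,y: [-41.4 -61.2] z 124.1 phi -145.9 [-0.56 -0.56 -0.79] [-0.21  0.21 -0.36  1.    0.    1.35]
```

View pics/c6.png

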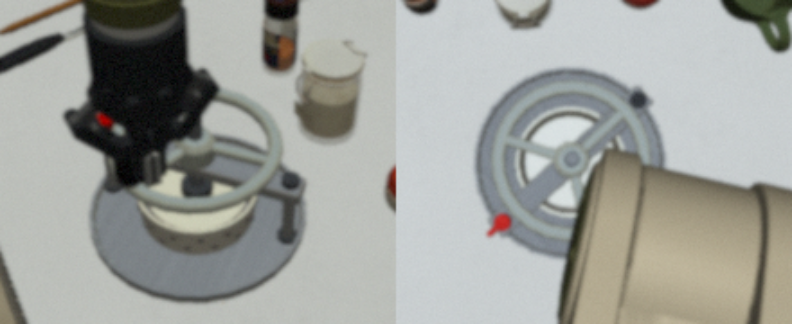

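The crop shows the press unmoved and the mark visible at about (502,222) in the top half; the handle is under the gripper. I go on to just short of the end and check there.

```bash
python3 -m handwheel '[[6,-4,0,0,0],[15,-8,0,0,0],[25,-11,0,0,0],[36,-13,0,0,0],[46,-13,0,0,0],[54,-12,0,0,0],[60,-11,0,0,0],[60,-11,0,0,0]]'; python3 look.py side s7;python3 look.py top t7
python3 -c "
import cv2
a=cv2.imread('pics/s7.png')[180:360,180:400];b=cv2.imread('pics/t7.png')[200:380,220:440]
cv2.imwrite('pics/c7.png',cv2.resize(cv2.hconcat([a,b]),None,fx=1.8,fy=1.8))"
```

```text
clock: 7.3
tcp_pos: [0.4783, 0.0355, 0.1241]
orientation: [-0.001, 0.707, 0.708, 0.0]
wrist_force: [0.7, -0.3, -0.2]
finger_gap: -0.0001
grip_force: 0.0
tcp rel C, tool x,y: [ 18.2 -71. ] z 123.9 phi 165.6 [-0.34 -0.17  0.15] [-0.09  0.19 -0.38  0.99  0.    1.47]
tcp rel C, tool x,y: [ 17.8 -71. ] z 123.9 phi 165.9 [ 1.03  0.19 -0.45] [-0.1   0.19 -0.38  0.99  0.    1.47]
```

View pics/c7.png

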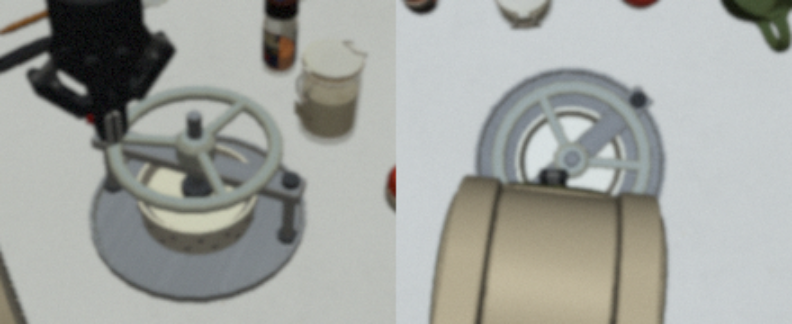

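The spokes in the top half, at about (543,100) and (640,168) from the hub (571,158), put the handle about 11–12° short of the mark. I push the last bit slowly, back off and look.

```bash
python3 -m handwheel '[[4,1,0,0,0],[8,2,0,0,0],[11,3,0,0,0],[13,3,0,0,0],[13,3,0,0,0],[13,3,0,0,0],[4,1,0,0,0],[-15,0,0,0,0]]'; python3 -m handwheel '[[-5,0,0,0,0],[-5,0,-50,0,0],[-5,0,-100,0,0],[-50,0,-130,0,0],[-100,0,-130,0,0],[-150,0,-130,0,0],[-200,0,-130,0,0],[-200,0,-130,0,0]]'; python3 look.py side s8;python3 look.py top t8
python3 - <<'E'
from h import *
for n in('s8','t8'):
    d=dict(np.load(n+'.npz')); red,bl=masks(d); bh=(265,300,300,340) if n=='t8' else (225,215,265,260)
    c,s,m=blob(d,bl,bh); h=cast(d,*c,.147 if n=='t8' else .131)
    r,_,_=blob(d,red,bh); k=cast(d,*r,.104)
    C=np.array([.549,.017,0]); f=lambda p:np.degrees(np.arctan2(*(p-C)[[1,0]]))
    print(n,c,s,h.round(4),k.round(4),f(h),f(k))
cv2.imwrite('pics/c8.png',cv2.resize(cv2.hconcat([cv2.imread('pics/s8.png')[180:360,180:400],cv2.imread('pics/t8.png')[200:380,220:440]]),None,fx=1.8,fy=1.8))
E
```

```text
clock: 8.2
tcp_pos: [0.4783, 0.0195, 0.1242]
orientation: [-0.0, 0.706, 0.708, 0.0]
wrist_force: [0.9, 0.1, 0.9]
finger_gap: 0.0001
grip_force: 0.0
clock: 9.0
tcp_pos: [0.4787, -0.186, 0.254]
orientation: [0.001, 0.709, 0.705, -0.0]
wrist_force: [0.0, 1.1, -0.1]
finger_gap: -0.0
grip_force: 0.0
tcp rel C, tool x,y: [-201.   -70.6] z 253.9 phi -109.4 [ 0.33 -0.43 -0.05] [-0.52  0.19 -0.07  1.32 -0.    1.05]
tcp rel C, tool x,y: [-199.   -70.7] z 253.9 phi -109.6 [ 0.84 -0.29 -0.27] [-0.52  0.19 -0.07  1.32  0.    1.05]
s8 [251.63709677 241.6516129 ] [236 215  29  45 620] [0.5022 0.0547 0.131 ] [0.4801 0.0859 0.104 ] 141.15460202055198 134.96654979112776
t8 [287.8        318.89285714] [281 313  14  13 140] [0.4965 0.0683 0.147 ] [0.4857 0.0883 0.104 ] 135.6621623030196 131.60362341180138
```

View pics/c8.png

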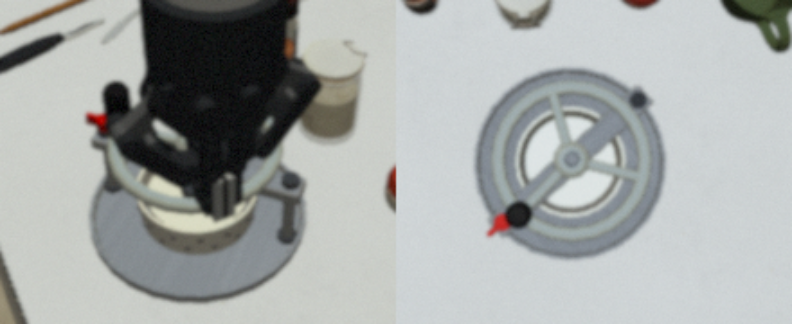

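The crop shows the handle, at about (517,214) in the top half, back beside the mark at (498,226). It measures 4.3° short of its starting angle, against a 10° tolerance. The mark hasn't moved and the fingers are clear, so I hand in.

```bash
python3 -c "
from workcell import workorder
print(workorder.hand_in())"
```

```text
the job is handed in; nothing more can be done
None
```

I pushed the wheel one full turn clockwise: the handle is back at the red mark, measured about 4° short (10° allowed), the press did not visibly move, and the job is handed in with the fingers clear; no verdict came back.

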